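# Seat the hexagonal die in the stamper and slide the keeper over it

## Robot

A 6-joint arm with a two-finger parallel gripper is mounted at the origin on the work surface. World frame = base frame: x ahead of the robot, y to its left, z up, the work surface at z = 0. Lengths are in m, angles in degrees, forces in N, time in s.
With the tool pointing down it reaches from about 0.4 to 0.825 m from the base axis. Payload 7 kg.
Tool frame: the origin (TCP) lies midway between the tips of the shut fingers; the grasp point (between the pads) lies ctrl.tcp_to_grasp behind it (ctrl.tcp_to_grasp is the distance from the TCP to the grasp point, in m); y points along the fingers, z is the direction in which the jaws open and shut, and the axes are right-handed (so a half turn about y gives the same grasp; the last joint's range is limited). The gripper opens to 88 mm and grips with 3 to 60 N. Pads are 19 mm wide; open, the fingers measure 130 mm over their backs; the gripper's body (78 mm by 193 mm) begins 47 mm behind the grasp point.
Start: joints at [-47.034, 20.546, 0.682, 0, -70.136, -16.507], TCP at [0.301, -0.604, 0.227] pointing down, gripper open.
Joint ranges: [-176.03, 176.03], [-82.01, 121.73], [-58.28, 71.71], [-173.87, 95.51], [-174.79, -0.11], [-173.66, 173.66]. Speed limits (degrees/s): [136.94, 136.94, 172.46, 180, 180, 180].

## Interface

Orientations are given as [roll, pitch, yaw] about the fixed x, y, z axes, in that order (R = Rz(yaw) Ry(pitch) Rx(roll)).
In Python, from plant import ctrl, snapshot, silhouettes gives the robot as it stands.
- The arm moves only by the shell command python3 -m pendant 'ROWS'. ROWS is JSON, a list that holds one entry, the list of rows, each a list of 7 numbers: the shift along the tool's x, y, z in cm, then the turn, a rotation vector about the tool's x, y, z in degrees, then the opening, from 0 (shut) to 1 (fully open). In form: [[[x, y, z, rx, ry, rz, hand], ...]]. A call has 1 to 12 rows; each row shifts and turns the commanded pose from where the row before left it, along the tool's axes as they then stand; what a row does not reach is not made up. A row lasts 1/12 s, in which the tool goes at most 41.7 mm and 7.16 degrees, less where a joint would pass 70% of its speed; a pose out of reach is approached as far as the arm can. A call with a gripper value outside its range is refused whole. The fingers move at their own pace and stop on an object; the grip force is fixed at half the most. Time passes only in rows, so rows that do not move let the fingers close. It gives the time, the measured TCP pose, the force and the opening at its end, in the units of the state.
- ctrl.get_obs(): the state, without advancing time (a new reading comes with each control period).
- snapshot(name): name is "scene" or "top"; returns a dict with "image" (384x512x3 uint8, red, green, blue), "camera_matrix" (3x3 intrinsics, pixels), "dist_coeffs" ([k1, k2, p1, p2, k3] as OpenCV has them; the pictures are not rectified), "eye" and "orientation" of the camera in the world. Camera axes: x right, y down, z forward; pixel columns grow to the right and rows downward; lengths in m; the calibration is good to about 2 mm. A picture is of the moment at which its call begins. There is no depth.
- ctrl.close_job(): hands the job in, once; it reports no verdict.
Trained networks look in a picture, given as the dict that the camera call returned (one of the last four; its "shot" number tells which), for a name from the list of things; names that differ only in an ending like _2 or _b are one class to them, and where a whole thing is asked for, a point or a joint stands for the part that bears it (a point fixed in the world has none). Each returns a list of dicts, best first, with "confidence" (0 to 1); they miss things now and then, are a little off and sometimes report something else, mostly with a low value. They report only what shows in the picture. A call takes as long as a camera call. They do not tell look-alikes from the thing itself.
- silhouettes(picture, thing): "mask" (384x512 bool, what is visible of it) and "bbox" ([left, top, width, height] in pixels, round what is visible of it).
The state is a dict: "clock": time; "joint_pos": joint angles; "qvel": joint speeds; "tau": joint torques, N m; "tool_pos": TCP position; "orientation": TCP orientation; "force": force on the tool from outside, world axes, zero at the start; "moment": the same for the moment, N m; "opening": finger opening in m.
Only numpy, scipy, OpenCV 4.12 (cv2) and the standard library are available. Lean on these libraries where they do the work, as an engineer would, in place of code of your own. Each camera call takes 0.05 s, during which the arm holds its last target.

## Task

Take the hexagonal die by its yellow grip out of the cardboard tray, set it gently into the pocket of the blue stamper and shuffle and turn it until it drops fully home, flush with the deck. Then slide the red-tabbed keeper all the way in over its edge, and let go. Do not drop the die in, do not force it, and leave the other things on the table alone.

Things in the scene. Friction and masses are not known exactly. Their poses are not given: they have to be found in the camera images.
- die: Loose die (about 0.11 to 0.22 kg): aluminium hexagon 56 mm across flats (65 mm across corners), 16 mm thick, flats on its +x and -x sides; on top a yellow upright grip, 24 mm along its x, 14 mm along its y and 34 mm tall, so its top is 50 mm above the underside. Origin: centre of the underside, z up. It starts flat on the 4 mm thick floor of the tray.
- tray: Shallow cardboard tray 220 (x) x 200 (y) mm, 22 mm high, walls and floor 4 mm thick, heavy. Origin: centre of its underside.
- stamper: Blue tabletop stamper, fixed, 220 (its x) x 280 (its y) mm, with a flat grey deck 85 mm above its underside. Origin: centre of its underside, z up. In the deck is a two-level die pocket (pocket, ledge, pocket_floor). Keep all contact on it light: the die or the robot may press on it with at most 30 N at any moment.
- pocket (a point): Centre of the pocket's mouth at deck height (x 0, y -35, z 85 mm in the stamper's frame, same axes). The mouth is an octagonal hole in the deck, 74 mm across flats and 6 mm deep, loose enough for the die at any angle.
- ledge (a point): Point under the mouth's centre at the steel ledge, 6 mm below the deck. In the ledge is the hexagonal seat, 58 mm across flats, which the die enters only when turned and placed to match (repeats every 60 degrees). A die on the ledge stands 10 mm proud of the deck. Ledge and seat are one part on a spring: it sinks 1 mm per 6 N of downward press, 4 mm at most.
- pocket_floor (a point): Point under the mouth's centre on the seat's floor, 16 mm below the deck: a die fully home rests here, flush with the deck. The seat's own setting is not tracked: seen from above it is turned 5 to 39 degrees anticlockwise from having a flat square to the stamper's x, and is off-centre by up to 3.5 mm either way along the stamper's y. Light forces (under 20 N) do not shift it.
- keeper (a joint): Travel of the keeper slide in m: 0 open, 0.025 fully in against its stop. It moves in the stamper's -y direction, towards the pocket, needs about 3 N and stays where left. Steel plate 44 mm wide, 5 mm thick, underside 2 mm above the deck; fully in it covers the rim of a seated die by 3 to 11 mm; a die standing proud blocks it.
- keeper_tab (a point): Middle of the top face of the keeper's red upright tab: 26 mm along the stamper's x, 12 mm along its y, 30 mm tall above the plate, its top 37 mm above the deck. The plate goes on 8 mm behind the tab's rear (+y) face, and 44 mm ahead of its front face. Moves with the keeper.
- round_die: Bystander: round aluminium die 60 mm across with a round orange grip, 44 mm tall. Origin at underside centre.
- jar: Bystander: white jar with a blue lid, 64 mm across, 90 mm tall. Origin at underside centre.
- brush: Bystander: red-handled brush about 170 mm long, lying along its own x. Origin on its underside.
Not all that is in view belongs to the job. Leave any green or turquoise look-alike of the die alone.

How it is judged:
By the outcome, as a careful person would: the job done as asked, in the order asked, and still so for the second after the job is handed in, with the robot touching nothing.
It also fails if it takes over 72 s, if anything falls off the work surface, if the arm or the gripper's body presses on something with over 40 N, if the wrist force passes 120 N, or if a joint passes its speed limit or range.

## Working session

There is one attempt and no reset: what is moved stays moved. The work goes in short steps, Python scripts to look and compute and a shell command to move; the robot and the scene stay as the last step left them, time stands still between calls to the robot, and variables do not carry over. Pictures are saved under pics/ and viewed, and the job is handed in when it is done.

```bash
ls -la; mkdir -p pics; python3 - <<'E'
from plant import ctrl, snapshot, silhouettes
import cv2, json
print(ctrl.get_obs()); print(ctrl.tcp_to_grasp)
for n in ["scene","top"]:
    s=snapshot(n); cv2.imwrite(f"pics/{n}0.png",cv2.cvtColor(s["image"],cv2.COLOR_RGB2BGR))
    print({k:v for k,v in s.items() if k!="image"})
    for t in ["die","stamper","tray","keeper_tab","keeper","round_die","jar","brush"]:
        for r in silhouettes(s,t): print(n,t,round(r["confidence"],2),r["bbox"])
E
```

```text
total 12
drwxr-xr-x  3 agent agent 4096 Dec  7 14:34 .
drwxr-xr-x 23 root  root  4096 Dec  7 14:34 ..
drwxr-xr-x  2 agent agent 4096 Dec  7 14:34 pics
{'clock': 0.0, 'joint_pos': array([-4.70323291e+01,  2.05917572e+01,  6.33413285e-01, -2.13632478e-02,
       -7.01358880e+01, -1.65076787e+01]), 'qvel': array([ 0.0397815 ,  0.04217917, -0.08970518,  0.08068592, -0.04207817,
        0.06062791]), 'tau': array([-4.91702815e-05, -5.82710302e+01,  2.93061322e+01,  6.99741170e+00,
        6.84738407e-03, -1.72221044e-04]), 'tool_pos': array([ 0.30052924, -0.60385109,  0.22561241]), 'orientation': array([-8.99039452e+01,  7.52326102e-03,  2.64527230e+01]), 'force': array([0.35125136, 0.38135383, 0.80788542]), 'moment': array([ 0.00244154, -0.03214373, -0.00584179]), 'opening': 0.08780949719269138}
0.0188
{'camera_matrix': array([[477.42152266,   0.        , 250.46745327],
       [  0.        , 477.42152266, 187.88594825],
       [  0.        ,   0.        ,   1.        ]]), 'dist_coeffs': array([-0.14944861,  0.        ,  0.        ,  0.        ,  0.        ]), 'eye': array([1.22203023, 0.
[... 796 characters left out ...]
8,  0.        ,  0.        ,  0.        ,  0.        ]), 'eye': array([ 0.568891  , -0.08926532,  0.94149778]), 'orientation': array([-175.59125639,    1.42893569,  -91.39813165]), 'shot': 2}
top die 0.93 [374.7, 225.9, 28.2, 32.5]
top die 0.9 [380.5, 169.1, 25.5, 23.8]
top die 0.86 [296.7, 214.1, 27.0, 26.1]
top stamper 0.57 [52.7, 165.5, 147.2, 113.4]
top tray 0.84 [253.9, 172.2, 110.2, 114.8]
top tray 0.19 [297.9, 213.7, 23.8, 26.1]
top keeper_tab 0.97 [86.9, 208.4, 33.4, 21.7]
top keeper 0.74 [254.0, 168.4, 108.6, 120.0]
top keeper 0.61 [86.8, 207.1, 33.6, 19.3]
top round_die 0.74 [114.4, 126.8, 28.9, 25.7]
top jar 0.94 [199.9, 121.4, 31.2, 31.9]
top brush 0.73 [280.9, 127.0, 72.3, 21.7]
```

View pics/scene0.png

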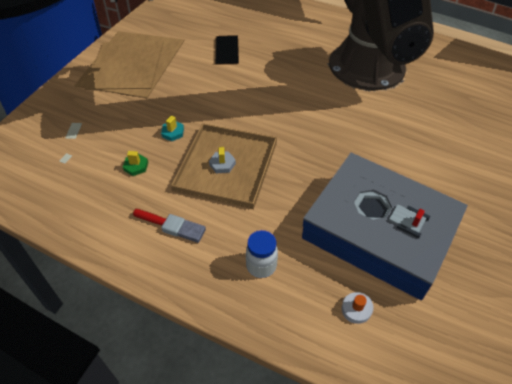

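View pics/top0.png

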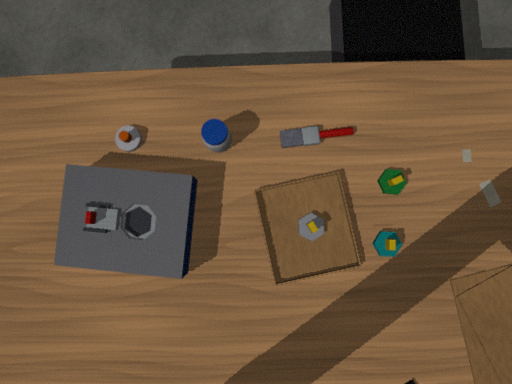

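```bash
python3 - <<'E'
import cv2
t=cv2.imread("pics/top0.png");s=cv2.imread("pics/scene0.png")
cv2.imwrite("pics/c1.png",cv2.resize(t[150:300,250:410],None,fx=4,fy=4,interpolation=cv2.INTER_CUBIC)[:600,:640])
cv2.imwrite("pics/c2.png",cv2.resize(t[150:290,40:210],None,fx=4,fy=4,interpolation=cv2.INTER_CUBIC))
cv2.imwrite("pics/c3.png",cv2.resize(s[110:230,110:290],None,fx=4,fy=4,interpolation=cv2.INTER_CUBIC))
E
```

```text
(no output)
```

View pics/c1.png

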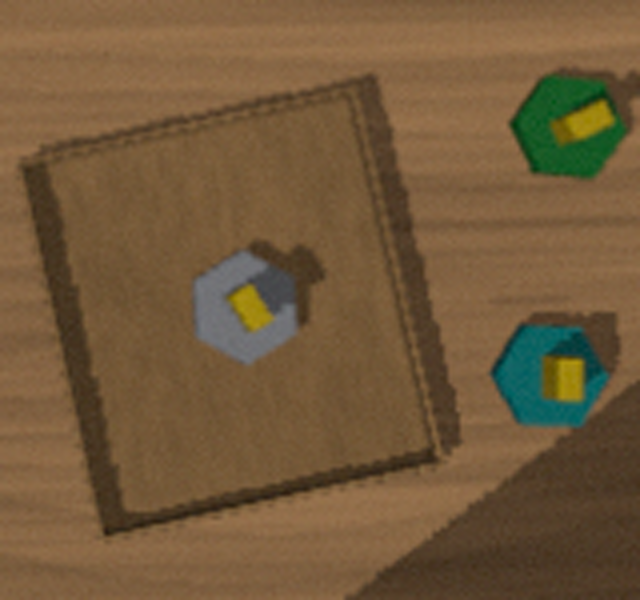

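View pics/c2.png

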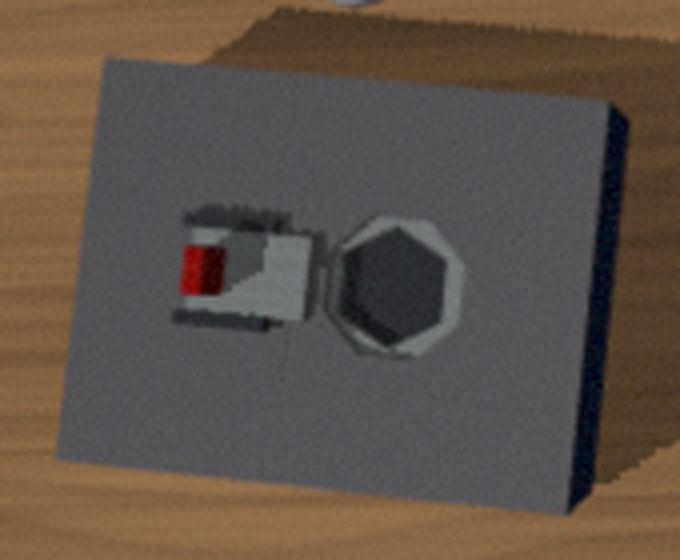

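View pics/c3.png

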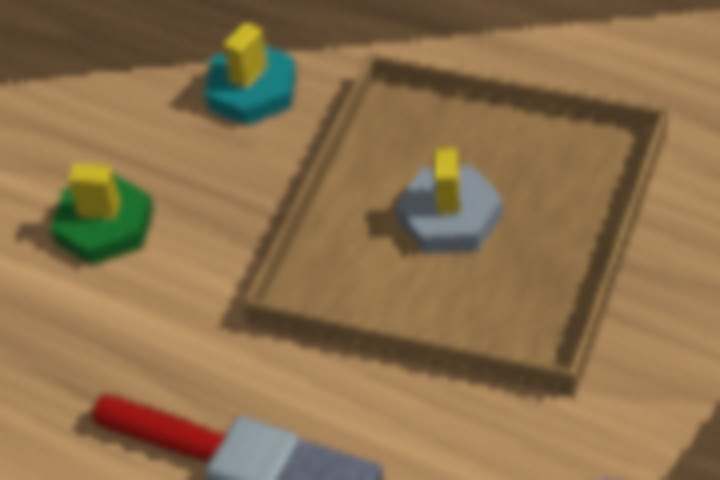

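The candidates in the top view are the grey die in the tray (312,227), the green one (391,181) and the teal one (387,243). The grey aluminium die in the tray matches the description. Next I'll zoom in for measurement.

```bash
cat > h.py <<'E'
import numpy as np, cv2
from scipy.spatial.transform import Rotation as R
def cam(s): return (s["camera_matrix"],s["dist_coeffs"],np.array(s["eye"]),R.from_euler("xyz",s["orientation"],degrees=True).as_matrix())
def ray(s,px):
    K,d,e,M=cam(s)
    u=cv2.undistortPoints(np.array(px,float).reshape(-1,1,2),K,d).reshape(-1,2)
    return e,(M@np.c_[u,np.ones(len(u))].T).T
def at(s,px,z):
    e,d=ray(s,px); return e+d*((z-e[2])/d[:,2])[:,None]
def proj(s,P):
    K,d,e,M=cam(s); Pc=(np.array(P,float).reshape(-1,3)-e)@M
    return cv2.projectPoints(Pc,np.zeros(3),np.zeros(3),K,d)[0].reshape(-1,2)
def crop(s,name,x,y,w,h,f,polys=(),col=(0,255,0)):
    im=cv2.cvtColor(s["image"],cv2.COLOR_RGB2BGR)[y:y+h,x:x+w]
    im=cv2.resize(im,None,fx=f,fy=f,interpolation=cv2.INTER_CUBIC)
    for p in polys:
        q=((np.array(p)+0.5-[x,y])*f).round().astype(np.int32)
        cv2.polylines(im,[q.reshape(-1,1,2)],True,col,1)
    cv2.imwrite(name,im)
E
python3 - <<'E'
from plant import *
from h import *
t=snapshot("top")
import pickle; pickle.dump(t,open("t0.pkl","wb"))
crop(t,"pics/d1.png",290,205,46,44,13)
crop(t,"pics/d2.png",112,196,52,48,12)
E
```

```text
(no output)
```

View pics/d1.png

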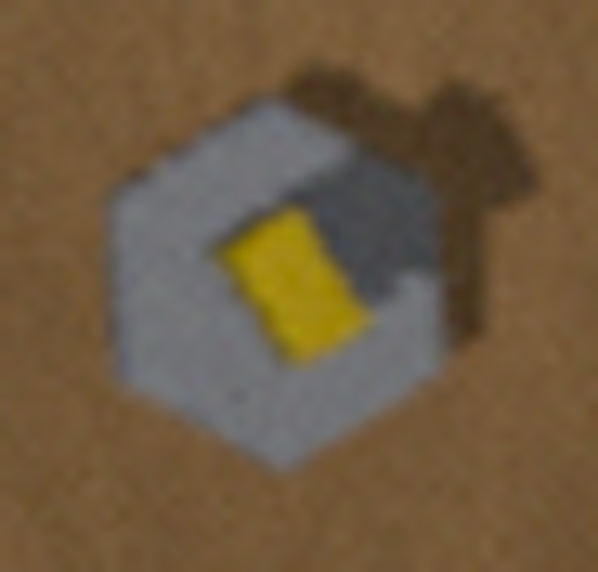

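View pics/d2.png

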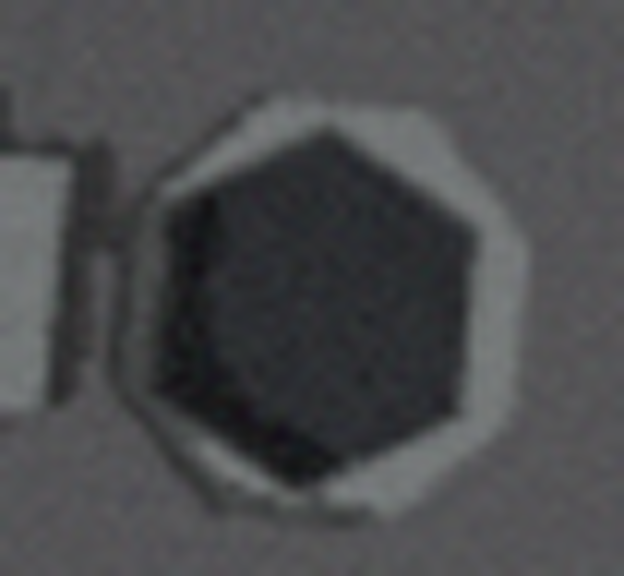

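```bash
cat > m.py <<'E'
import pickle
from h import *
from scipy.optimize import least_squares
t=pickle.load(open("t0.pkl","rb"))
def px(l,x,y,f): return np.array(l,float)/f+[x,y]-0.5
def fit(P,shape):
    # shape Nx2 corner model, ordered like P ; best rigid fit
    mp=P.mean(0);ms=shape.mean(0)
    H=(shape-ms).T@(P-mp);a=np.arctan2(H[0,1]-H[1,0],H[0,0]+H[1,1])
    Ra=np.array([[np.cos(a),-np.sin(a)],[np.sin(a),np.cos(a)]])
    c=mp-Ra@ms; return c,np.degrees(a),np.linalg.norm(P-(shape@Ra.T+c),axis=1)
def hexa(af,phase=30): 
    r=af/np.sqrt(3); a=np.radians(phase+60*np.arange(6)); return np.c_[r*np.cos(a),r*np.sin(a)]
def order(P):
    c=P.mean(0); a=np.arctan2(*(P-c).T[::-1]); return P[np.argsort(a)]
hx=order(at(t,px([(272,97),(435,192),(437,370),(285,470),(120,375),(112,195)],290,205,13),.020)[:,:2])
print("die",*fit(hx,hexa(.056)))
gp=at(t,px([(218,250),(298,205),(370,320),(298,368)],290,205,13),.054)[:,:2]
print("grip c",gp.mean(0),"edges",np.linalg.norm(np.roll(gp,-1,0)-gp,axis=1),[np.degrees(np.arctan2(*(v)[::-1])) for v in np.roll(gp,-1,0)-gp])
st=at(t,px([(105,58),(612,100),(570,513),(57,458)],40,150,4),.085)[:,:2]
# model corners: top-left(image up=+x world, left=+y)
print(st)
print("stamper",*fit(st,np.array([[.11,.14],[.11,-.14],[-.11,-.14],[-.11,.14]])))
c,a,_=fit(st,np.array([[.11,.14],[.11,-.14],[-.11,-.14],[-.11,.14]]))
Ra=np.array([[np.cos(np.radians(a)),-np.sin(np.radians(a))],[np.sin(np.radians(a)),np.cos(np.radians(a))]])
print("pocket",c+Ra@[0,-.035])
se=order(at(t,px([(330,128),(480,232),(460,408),(300,488),(155,388),(165,205)],112,196,12),.079)[:,:2])
print("seat",*fit(se,hexa(.058)))
E
python3 m.py
```

```text
die [ 0.55454061 -0.19609654] 149.59091619038128 [5.61154761e-04 8.49984372e-04 9.02947313e-04 2.94517279e-05
 4.53499550e-04 8.20859390e-04]
grip c [ 0.55453499 -0.19533878] edges [0.01541286 0.02258282 0.01451034 0.02371634] [np.float64(-62.26164556609895), np.float64(-149.73373192673117), np.float64(121.99154515756277), np.float64(32.42681108621612)]
[[0.70284217 0.33865237]
 [0.67172968 0.05940319]
 [0.45403391 0.08479451]
 [0.48671842 0.36372011]]
stamper [0.57883105 0.21164254] -6.563631138815277 [0.00136606 0.00069474 0.00059179 0.00123745]
pocket [0.57483032 0.17687195]
seat [0.57500026 0.1803294 ] -155.3224021315335 [0.00143458 0.00112506 0.00119872 0.00032198 0.00126598 0.00133818]
```

```bash
cat >> h.py <<'E'
def poly(c,yaw,pts,z):
    a=np.radians(yaw); r=np.array([[np.cos(a),-np.sin(a)],[np.sin(a),np.cos(a)]])
    q=np.array(pts)@r.T+c; return np.c_[q,np.full(len(q),z)]
def hexp(af):
    r=af/np.sqrt(3); a=np.radians(30+60*np.arange(6)); return np.c_[r*np.cos(a),r*np.sin(a)]
def octp(af):
    r=af/2/np.cos(np.pi/8); a=np.radians(22.5+45*np.arange(8)); return np.c_[r*np.cos(a),r*np.sin(a)]
def rect(x,y): return np.array([[x,y],[-x,y],[-x,-y],[x,-y]])/2
E
python3 - <<'E'
from plant import *
from h import *
s=snapshot("scene");t=snapshot("top")
d=[.5545,-.196];S=[.5788,.2116];P=[.5748,.1769];Q=[.5750,.1803]
W=[poly(d,30,hexp(.056),.020),poly(d,30,hexp(.056),.004),poly(d,30,rect(.024,.014),.054),
poly(S,-6.56,rect(.22,.28),.085),poly(P,-6.56,octp(.074),.085),poly(Q,24.7,hexp(.058),.079)]
for c,n,bd,bs in((s,"s",(200,135,46,46),(295,145,175,150)),(t,"t",(290,205,46,44),(45,160,160,125))):
    pl=[proj(c,w) for w in W]
    crop(c,f"pics/o{n}d.png",*bd,12,pl); crop(c,f"pics/o{n}s.png",*bs,4.4,pl)
a=cv2.imread("pics/osd.png");b=cv2.imread("pics/otd.png")
h=min(a.shape[0],b.shape[0]);cv2.imwrite("pics/od.png",cv2.resize(np.hstack([a[:h],b[:h]]),None,fx=.7,fy=.7))
E
```

```text
(no output)
```

View pics/od.png

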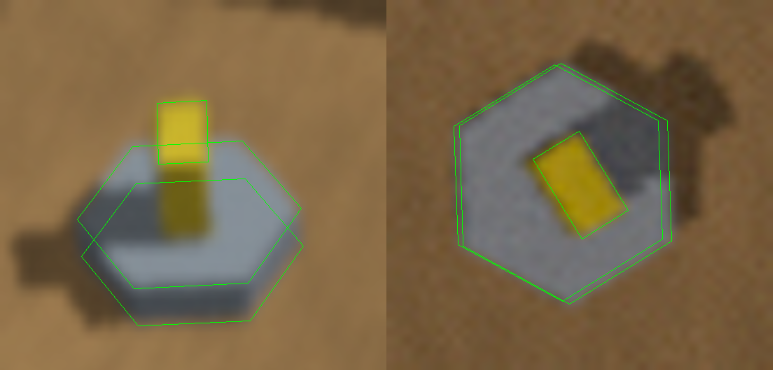

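View pics/oss.png

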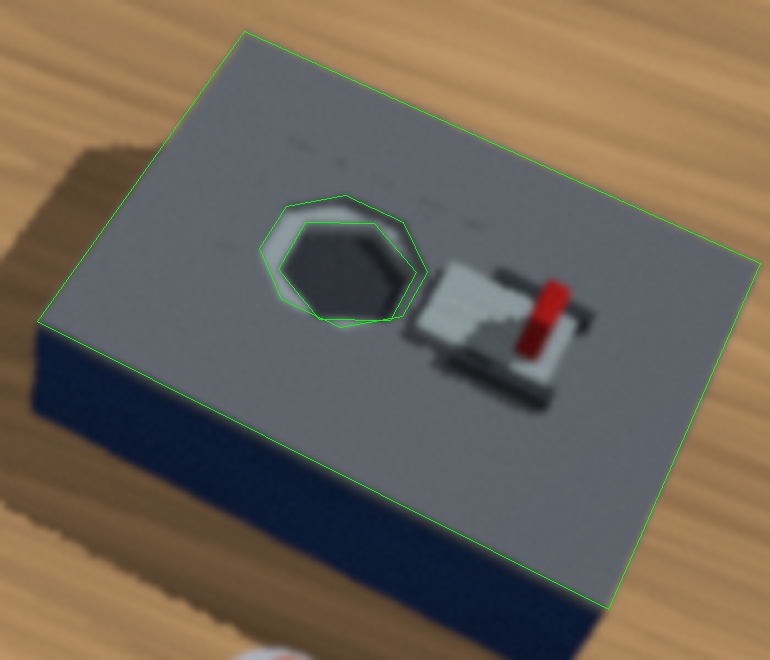

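View pics/ots.png

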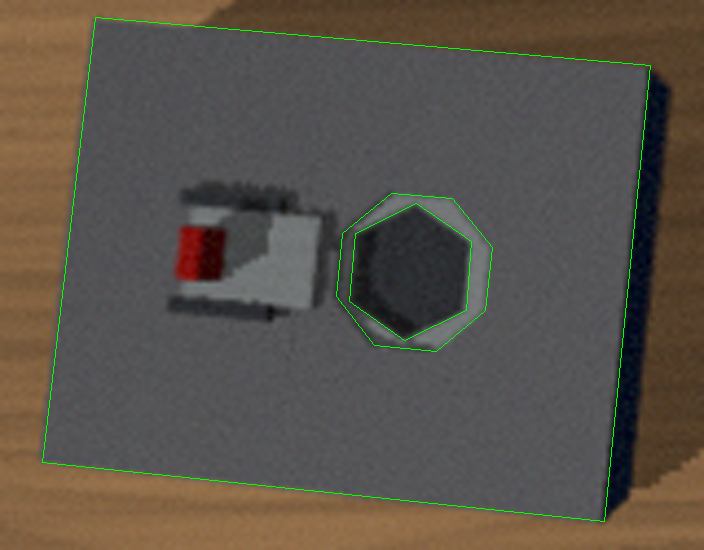

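Both overlays fit the picture. The die sits at (0.5545, -0.196) with yaw 30°. The seat is at (0.575, 0.180) with yaw 24.7°, which is 31° relative to the stamper and so within the stated range. I'm moving to a point above the die.

```bash
cat > go.py <<'E'
import sys; from plant import ctrl; from h import *
# usage: go.py x y z yaw -> needed shift (tool axes, cm) and ry
x,y,z,w=map(float,sys.argv[1:5]); o=ctrl.get_obs()
M=R.from_euler("xyz",o["orientation"],degrees=True); T=R.from_euler("xyz",[-90,0,w],degrees=True)
print("shift cm",np.round(M.inv().apply(np.array([x,y,z])-o["tool_pos"])*100,3),"turn",np.round((M.inv()*T).as_rotvec(degrees=True),2))
print("t",round(o["clock"],2),"pos",o["tool_pos"].round(4),"rpy",o["orientation"].round(2),"F",o["force"].round(2),"M",o["moment"].round(3),"open",round(o["opening"],4),"j",o["joint_pos"].round(0))
E
python3 -m pendant '[[[3.4,0,2.1,0,0,0,0.6],[3.4,0,2.1,0,0,0,0.6],[3.4,0,2.1,0,0,0,0.6],[3.4,0,2.1,0,0,0,0.6],[3.4,0,2.1,0,0,0,0.6],[3.4,0,2.1,0,0,0,0.6],[3.4,0,2.1,0,0,0,0.6],[3.4,0,2.1,0,0,0,0.6],[3.4,0,2.1,0,0,0,0.6],[3.4,0,2.1,0,0,0,0.6],[3.4,0,2.1,0,0,0,0.6],[3.4,0,2.1,0,0,0,0.6]]]'; python3 go.py .5545 -.196 .08 30
```

```text
clock: 2.05
tool_pos: [0.5545, -0.195, 0.227]
orientation: [-90.0, -0.0, 26.5]
force: [0.5, -0.4, 0.5]
opening: 0.0526
shift cm [-0.054 14.697 -0.084] turn [ 0.02 -3.53  0.04]
t 2.05 pos [ 0.5545 -0.195   0.227 ] rpy [-9.002e+01 -4.000e-02  2.647e+01] F [ 0.47 -0.41  0.48] M [-0.168 -0.143  0.003] open 0.0526 j [ -0.  12. -11.   0. -67. -63.]
```

```bash
python3 -m pendant '[[[-0.05,3,-0.08,0,-3.5,0,0.6],[0,3,0,0,0,0,0.6],[0,3,0,0,0,0,0.6],[0,3,0,0,0,0,0.6],[0,2.7,0,0,0,0,0.6],[0,0,0,0,0,0,0.6],[0,0,0,0,0,0,0.6]]]'; python3 go.py .5545 -.196 .025 30
python3 - <<'E'
from plant import *
from h import *
s=snapshot("scene");t=snapshot("top")
crop(s,"pics/e1.png",170,90,100,110,5); crop(t,"pics/e2.png",250,160,120,120,5)
E
```

```text
clock: 2.63
tool_pos: [0.5529, -0.1979, 0.0789]
orientation: [-89.9, 0.2, 30.0]
force: [0.7, 0.0, 0.4]
opening: 0.0527
shift cm [0.248 5.387 0.078] turn [-0.08 -0.03 -0.16]
t 2.63 pos [ 0.5529 -0.1979  0.0789] rpy [-89.92   0.16  29.97] F [0.68 0.04 0.39] M [-0.034 -0.081  0.018] open 0.0527 j [ -1.  20. -21.   0. -49. -59.]
```

View pics/e1.png

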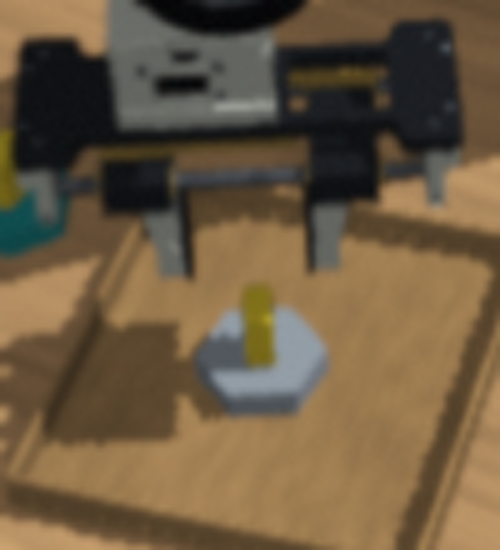

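View pics/e2.png

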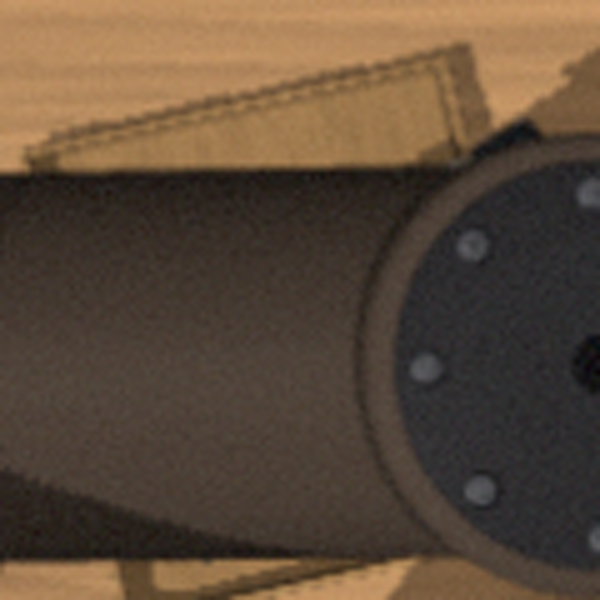

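The scene view shows the open fingers above and on either side of the yellow grip (crop pixel 260,320). The arm hides the die in the top view. I'm going down.

```bash
python3 go.py .5545 -.196 .025 30; python3 -m pendant '[[[0,2,0,0,0,0,0.6],[0,2,0,0,0,0,0.6],[0,1,0,0,0,0,0.6],[0,0.3,0,0,0,0,0.6],[0,0,0,0,0,0,0.6],[0,0,0,0,0,0,0.6]]]';python3 go.py .5545 -.196 .025 30
```

```text
shift cm [0.062 5.635 0.211] turn [ 0.09 -0.02  0.09]
t 2.73 pos [ 0.5549 -0.1981  0.0814] rpy [-9.009e+01 -9.000e-02  2.998e+01] F [0.5  0.65 1.03] M [-0.068 -0.026  0.032] open 0.0527 j [ -1.  20. -21.   0. -49. -59.]
clock: 3.23
tool_pos: [0.5546, -0.198, 0.0279]
orientation: [-90.1, -0.1, 30.0]
force: [-0.1, -0.5, 0.9]
opening: 0.0523
shift cm [0.095 0.287 0.177] turn [ 0.06 -0.02  0.07]
t 3.23 pos [ 0.5546 -0.198   0.0279] rpy [-9.006e+01 -7.000e-02  2.998e+01] F [-0.13 -0.52  0.85] M [ 0.021 -0.049  0.05 ] open 0.0523 j [ -1.  24. -24.   0. -42. -59.]
```

```bash
python3 -m pendant '[[[0.07,0.25,0.17,0,0,0,0.6],[0,0,0,0,0,0,0.6],[0,0,0,0,0,0,0.3],[0,0,0,0,0,0,0.2],[0,0,0,0,0,0,0],[0,0,0,0,0,0,0],[0,0,0,0,0,0,0],[0,0,0,0,0,0,0]]]';python3 go.py .5545 -.196 .025 30
```

```text
clock: 3.9
tool_pos: [0.5534, -0.196, 0.024]
orientation: [-90.0, 0.0, 30.0]
force: [0.2, 0.3, 0.6]
opening: 0.0182
shift cm [ 0.099 -0.095 -0.055] turn [-0.   -0.04 -0.  ]
t 3.9 pos [ 0.5534 -0.196   0.024 ] rpy [-90.     0.    29.96] F [0.2  0.31 0.56] M [0.041 0.021 0.006] open 0.0182 j [ -0.  24. -24.  -0. -42. -60.]
```

```bash
python3 -m pendant '[[[0,0,0,0,0,0,0],[0,0,0,0,0,0,0],[0,0,0,0,0,0,0],[0,0,0,0,0,0,0]]]';python3 -m pendant '[[[0,-1,0,0,0,0,0],[0,-3,0,0,0,0,0],[0,-3,0,0,0,0,0],[0,-3,0,0,0,0,0],[0,-3,0,0,0,0,0],[0,-3,0,0,0,0,0],[0,0,0,0,0,0,0],[0,0,0,0,0,0,0]]]';python3 go.py .575 .1803 .20 24.7
python3 - <<'E'
from plant import *
from h import *
s=snapshot("scene")
crop(s,"pics/e3.png",170,50,120,120,5)
E
```

```text
clock: 4.23
tool_pos: [0.5533, -0.196, 0.024]
orientation: [-90.0, 0.0, 30.0]
force: [-0.7, -0.3, -0.1]
opening: 0.0138
clock: 4.9
tool_pos: [0.5543, -0.196, 0.1867]
orientation: [-90.1, -0.2, 30.0]
force: [0.3, -0.2, -3.1]
opening: 0.0137
shift cm [20.592 -1.321 31.57 ] turn [0.12 5.26 0.23]
t 4.9 pos [ 0.5543 -0.196   0.1867] rpy [-90.13  -0.22  29.96] F [ 0.29 -0.17 -3.09] M [0.081 0.104 0.001] open 0.0137 j [ -0.  14. -14.   0. -62. -60.]
```

View pics/e3.png

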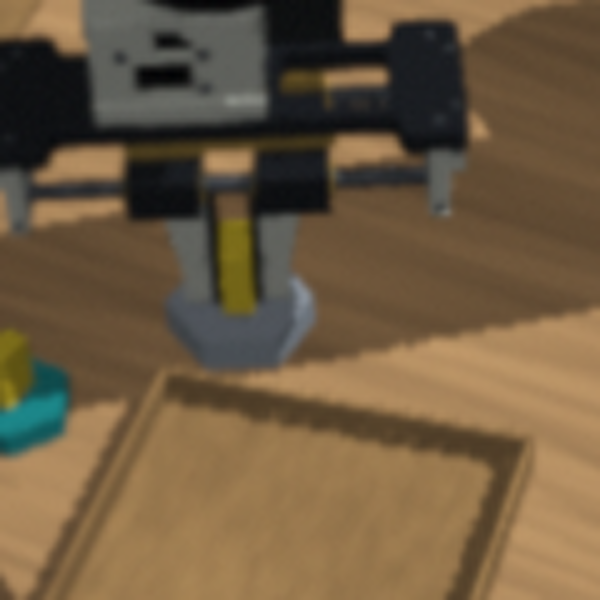

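The die is held and clear of the tray. I'm carrying it over to the pocket.

```bash
python3 -m pendant '[[[1.7,0,2.6,0,0,0,0],[1.7,0,2.6,0,0,0,0],[1.7,0,2.6,0,0,0,0],[1.7,0,2.6,0,0,0,0],[1.7,0,2.6,0,0,0,0],[1.7,0,2.6,0,0,0,0],[1.7,0,2.6,0,0,0,0],[1.7,0,2.6,0,0,0,0],[1.7,0,2.6,0,0,0,0],[1.7,0,2.6,0,0,0,0],[1.7,0,2.6,0,0,0,0],[1.8,0,2.8,0,5.2,0,0]]]';python3 -m pendant '[[[0,0,0,0,0,0,0],[0,0,0,0,0,0,0],[0,0,0,0,0,0,0],[0,0,0,0,0,0,0]]]';python3 go.py .575 .1803 .13 24.7
python3 - <<'E'
from plant import *
from h import *
s=snapshot("scene")
P=[.5748,.1769];Q=[.5750,.1803]
crop(s,"pics/e4.png",320,90,120,130,4.6,[proj(s,poly(Q,24.7,hexp(.058),.079))])
E
```

```text
clock: 5.95
tool_pos: [0.573, 0.1792, 0.1824]
orientation: [-90.0, 0.2, 24.8]
force: [0.2, -0.6, -1.5]
opening: 0.0139
clock: 6.28
tool_pos: [0.5736, 0.1775, 0.1832]
orientation: [-90.0, 0.1, 24.8]
force: [-0.4, 0.3, -1.8]
opening: 0.0142
shift cm [0.256 5.318 0.201] turn [ 0.01  0.06 -0.11]
t 6.28 pos [0.5736 0.1775 0.1832] rpy [-90.01   0.11  24.76] F [-0.42  0.31 -1.76] M [-0.063  0.032 -0.032] open 0.0142 j [  36.   15.  -13.   -0.  -62. -101.]
```

View pics/e4.png

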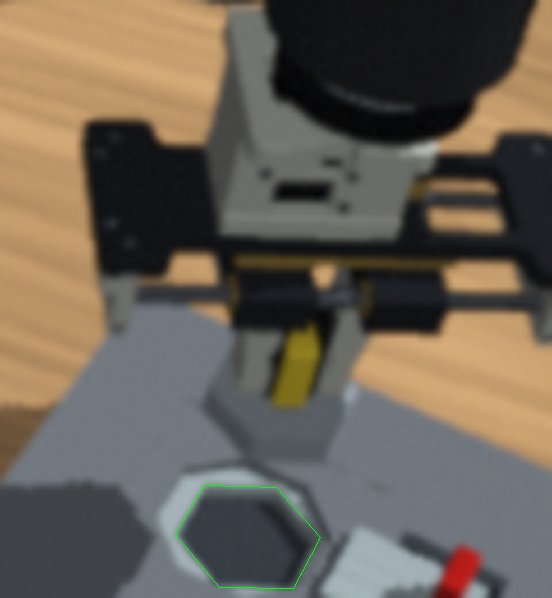

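```bash
python3 - <<'E'
from plant import *
from h import *
s=snapshot("scene");o=ctrl.get_obs();p=o["tool_pos"];print(p,o["orientation"],o["force"])
a=np.radians(24.7);c=p[:2]+.001*np.array([np.cos(a),np.sin(a)]);b=p[2]-.020
crop(s,"pics/e5.png",355,145,60,55,10,[proj(s,w) for w in(poly(c,24.7,hexp(.056),b),poly(c,24.7,hexp(.056),b+.016),poly(c,24.7,rect(.024,.014),b+.016),poly(c,24.7,rect(.024,.014),b+.050))])
E
```

```text
[0.57394916 0.17729541 0.18374035] [-9.00029692e+01  4.47580596e-02  2.47112751e+01] [-0.34655792 -0.43122137 -2.34864179]
```

View pics/e5.png

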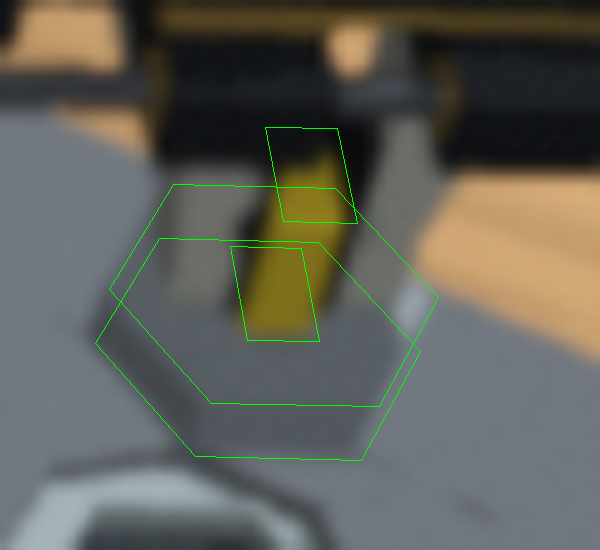

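```bash
python3 go.py .5741 .1799 .110 24.7;python3 -m pendant '[[[0.12,2.5,0.22,0,0,0,0],[0,2.5,0,0,0,0,0],[0,1.5,0,0,0,0,0],[0,0.8,0,0,0,0,0],[0,0,0,0,0,0,0],[0,0,0,0,0,0,0]]]';python3 go.py .5741 .1799 .110 24.7
python3 - <<'E'
from plant import *
from h import *
s=snapshot("scene");o=ctrl.get_obs();p=o["tool_pos"]
a=np.radians(24.7);c=p[:2]+.001*np.array([np.cos(a),np.sin(a)]);b=p[2]-.020
crop(s,"pics/e6.png",345,165,65,60,10,[proj(s,w) for w in(poly(c,24.7,hexp(.056),b),poly(c,24.7,hexp(.056),b+.016))])
E
```

```text
shift cm [0.128 7.374 0.231] turn [ 0.    0.01 -0.04]
t 6.38 pos [0.5739 0.1773 0.1837] rpy [-9.000e+01  4.000e-02  2.471e+01] F [-0.35 -0.43 -2.35] M [-0.01   0.032 -0.011] open 0.0138 j [  36.   15.  -12.   -0.  -62. -101.]
clock: 6.88
tool_pos: [0.5747, 0.1805, 0.1115]
orientation: [-90.0, -0.0, 24.7]
force: [0.7, -0.4, -2.1]
opening: 0.0139
shift cm [-0.08   0.147 -0.025] turn [0.02 0.04 0.  ]
t 6.88 pos [0.5747 0.1805 0.1115] rpy [-90.02  -0.    24.74] F [ 0.73 -0.42 -2.06] M [ 0.017 -0.105  0.031] open 0.0139 j [  36.   19.  -17.    0.  -53. -101.]
```

View pics/e6.png

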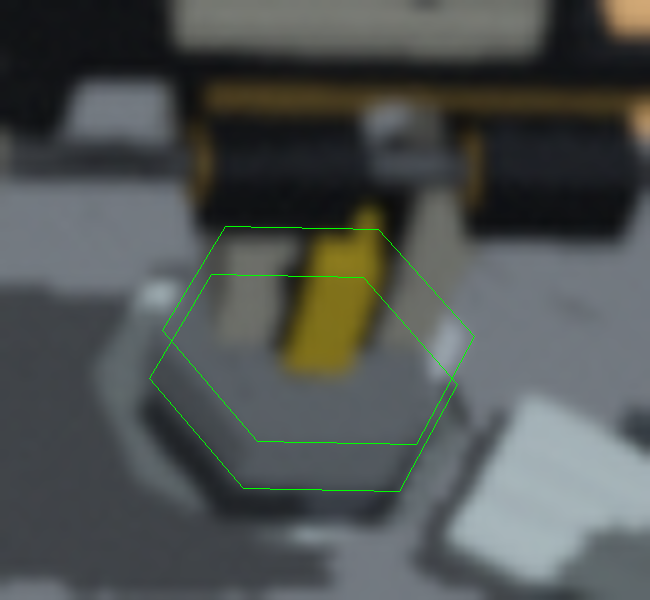

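```bash
python3 -m pendant '[[[-0.05,0.2,0,0,0,0,0],[0,0.2,0,0,0,0,0],[0,0.2,0,0,0,0,0],[0,0.15,0,0,0,0,0],[0,0.1,0,0,0,0,0],[0,0.1,0,0,0,0,0],[0,0.1,0,0,0,0,0]]]';python3 go.py .5741 .1799 .099 24.7; python3 -m pendant '[[[0,0.1,0,0,0,0,0],[0,0.1,0,0,0,0,0]]]';python3 go.py .5741 .1799 .099 24.7;
```

```text
clock: 7.52
tool_pos: [0.5739, 0.1807, 0.1005]
orientation: [-90.0, 0.0, 24.8]
force: [-0.4, -0.1, -2.0]
opening: 0.0141
shift cm [-0.014  0.147 -0.082] turn [ 0.    0.06 -0.  ]
t 7.52 pos [0.5739 0.1807 0.1005] rpy [-90.     0.    24.76] F [-0.4  -0.06 -1.98] M [ 0.04   0.007 -0.057] open 0.0141 j [  36.   20.  -18.    0.  -52. -101.]
clock: 7.68
tool_pos: [0.5739, 0.1807, 0.0985]
orientation: [-90.0, 0.0, 24.8]
force: [-0.9, 0.7, -2.6]
opening: 0.0135
shift cm [-0.016 -0.054 -0.083] turn [ 0.    0.06 -0.  ]
t 7.68 pos [0.5739 0.1807 0.0985] rpy [-90.     0.    24.76] F [-0.85  0.75 -2.6 ] M [-0.003 -0.002 -0.046] open 0.0135 j [  36.   20.  -18.    0.  -52. -101.]
```

```bash
for i in 1 2; do python3 -m pendant '[[[0,0.1,0,0,0,0,0]]]'|tr '\n' ' ';echo; done; python3 -m pendant '[[[0,0,0,0,0,0,0]]]'; python3 go.py .5741 .1799 .099 24.7
```

```text
clock: 7.77 tool_pos: [0.5739, 0.1807, 0.0974] orientation: [-90.0, 0.0, 24.8] force: [-0.4, 1.5, -2.5] opening: 0.0138 
clock: 7.85 tool_pos: [0.5739, 0.1807, 0.0964] orientation: [-90.0, 0.0, 24.8] force: [0.5, 0.2, -1.6] opening: 0.0139 
clock: 7.93
tool_pos: [0.5738, 0.1806, 0.0963]
orientation: [-90.0, 0.0, 24.8]
force: [0.4, -0.5, -1.0]
opening: 0.0139
shift cm [-0.003 -0.269 -0.08 ] turn [ 0.    0.05 -0.02]
t 7.93 pos [0.5738 0.1806 0.0963] rpy [-9.000e+01  2.000e-02  2.475e+01] F [ 0.36 -0.47 -0.97] M [-0.001 -0.017 -0.006] open 0.0139 j [  36.   20.  -18.   -0.  -51. -101.]
```

```bash
for i in 1 2; do python3 -m pendant '[[[0,0.1,0,0,0,0,0]]]'|tr '\n' ' ';echo; done; python3 -m pendant '[[[0,0,0,0,0,0,0]]]'|tr '\n' ' '
```

```text
clock: 8.02 tool_pos: [0.574, 0.1807, 0.0957] orientation: [-90.0, -0.0, 24.8] force: [0.0, -0.9, -1.5] opening: 0.0136 
clock: 8.1 tool_pos: [0.574, 0.1807, 0.0946] orientation: [-90.0, -0.0, 24.8] force: [-0.2, -0.1, -0.7] opening: 0.014 
clock: 8.18 tool_pos: [0.5738, 0.1806, 0.0943] orientation: [-90.0, 0.0, 24.8] force: [0.1, -0.7, -2.9] opening: 0.0133
```

```bash
for i in 1 2 ; do python3 -m pendant '[[[0,0.1,0,0,0,0,0]]]'|tr '\n' ' ';echo; done; python3 -m pendant '[[[0,0,0,0,0,0,0]]]'|tr '\n' ' '
```

```text
clock: 8.27 tool_pos: [0.574, 0.1807, 0.0937] orientation: [-90.0, -0.0, 24.8] force: [0.3, 0.0, -1.5] opening: 0.0139 
clock: 8.35 tool_pos: [0.5739, 0.1807, 0.0926] orientation: [-90.0, -0.0, 24.8] force: [0.2, -0.0, -2.2] opening: 0.0142 
clock: 8.43 tool_pos: [0.5738, 0.1806, 0.0923] orientation: [-90.0, 0.0, 24.8] force: [-0.1, 0.7, -2.3] opening: 0.0137
```

There's no resistance even though the underside is about 6 mm below the ledge, so the die is entering the seat. I'm continuing down to the floor, expected at TCP z of about 0.089.

```bash
for i in 1 2 ; do python3 -m pendant '[[[0,0.1,0,0,0,0,0]]]'|tr '\n' ' ';echo; done; python3 -m pendant '[[[0,0.05,0,0,0,0,0]]]'|tr '\n' ' '; python3 -m pendant '[[[0,0,0,0,0,0,0]]]'|tr '\n' ' '
```

```text
clock: 8.52 tool_pos: [0.574, 0.1807, 0.0916] orientation: [-90.0, -0.0, 24.8] force: [0.3, 0.4, -2.1] opening: 0.0144 
clock: 8.6 tool_pos: [0.5739, 0.1807, 0.0905] orientation: [-90.0, -0.0, 24.8] force: [0.3, 0.2, -1.9] opening: 0.014 
clock: 8.68 tool_pos: [0.5738, 0.1807, 0.0899] orientation: [-90.0, 0.0, 24.8] force: [-0.2, -0.1, -2.0] opening: 0.0136 clock: 8.77 tool_pos: [0.5738, 0.1806, 0.0899] orientation: [-90.0, 0.0, 24.8] force: [0.3, 0.3, -1.0] opening: 0.0139
```

```bash
for i in 1 ; do python3 -m pendant '[[[0,0.05,0,0,0,0,0]]]'|tr '\n' ' ';echo; done; python3 -m pendant '[[[0,0.05,0,0,0,0,0]]]'|tr '\n' ' '; python3 -m pendant '[[[0,0,0,0,0,0,0]]]'|tr '\n' ' '
```

```text
clock: 8.85 tool_pos: [0.5739, 0.1807, 0.0896] orientation: [-90.0, -0.0, 24.8] force: [-0.5, -0.1, -1.9] opening: 0.0138 
clock: 8.93 tool_pos: [0.5739, 0.1807, 0.0891] orientation: [-90.0, -0.0, 24.8] force: [0.4, -0.0, -1.1] opening: 0.0141 clock: 9.02 tool_pos: [0.5739, 0.1807, 0.089] orientation: [-90.0, -0.0, 24.8] force: [-0.1, -0.6, -1.3] opening: 0.0139
```

```bash
for i in 1 ; do python3 -m pendant '[[[0,0.05,0,0,0,0,0]]]'|tr '\n' ' ';echo; done; python3 -m pendant '[[[0,0.03,0,0,0,0,0]]]'|tr '\n' ' '; python3 -m pendant '[[[0,0,0,0,0,0,0]]]'|tr '\n' ' '
python3 - <<'E'
from plant import *
from h import *
s=snapshot("scene")
P=[.5748,.1769]
crop(s,"pics/e7.png",335,160,80,70,9,[proj(s,w) for w in(poly([.575,.1803],24.7,hexp(.056),.085),)])
E
```

```text
clock: 9.1 tool_pos: [0.5739, 0.1807, 0.0887] orientation: [-90.0, -0.0, 24.8] force: [-0.8, 0.0, -0.7] opening: 0.0138 
clock: 9.18 tool_pos: [0.574, 0.1807, 0.0885] orientation: [-90.0, -0.0, 24.8] force: [-2.3, 0.2, 1.1] opening: 0.0138 clock: 9.27 tool_pos: [0.5739, 0.1807, 0.0885] orientation: [-90.0, -0.0, 24.8] force: [-1.7, -0.1, 1.7] opening: 0.0138
```

View pics/e7.png

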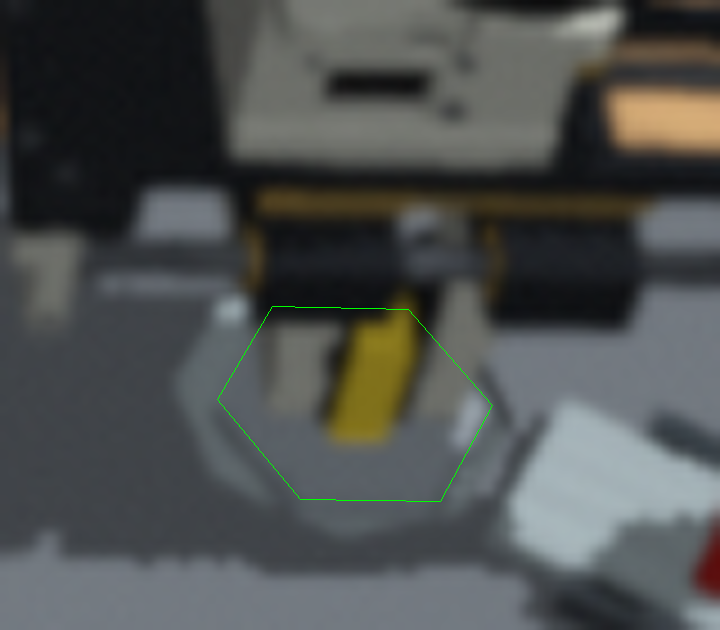

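Floor contact is light, at the expected height, and the die's top is level with the deck. I'm letting go and rising straight up.

```bash
python3 -m pendant '[[[0,-0.03,0,0,0,0,0.2],[0,0,0,0,0,0,0.3],[0,0,0,0,0,0,0.35],[0,0,0,0,0,0,0.35]]]'; python3 -m pendant '[[[0,-0.5,0,0,0,0,0.35],[0,-1.5,0,0,0,0,0.35],[0,-2,0,0,0,0,0.35],[0,-3,0,0,0,0,0.35],[0,-3,0,0,0,0,0.35],[0,-2,0,0,0,0,0.35],[0,0,0,0,0,0,0.35]]]'
python3 - <<'E'
from plant import *
from h import *
s=snapshot("scene")
crop(s,"pics/e8.png",345,165,85,75,9,[proj(s,w) for w in(poly([.575,.1803],24.7,hexp(.056),.085),)])
E
```

```text
clock: 9.65
tool_pos: [0.574, 0.1807, 0.0886]
orientation: [-90.0, -0.0, 24.8]
force: [-0.3, -0.3, -0.2]
opening: 0.0289
clock: 10.23
tool_pos: [0.5763, 0.1817, 0.2144]
orientation: [-90.0, -0.5, 24.8]
force: [1.8, -0.3, 1.6]
opening: 0.0308
```

View pics/e8.png

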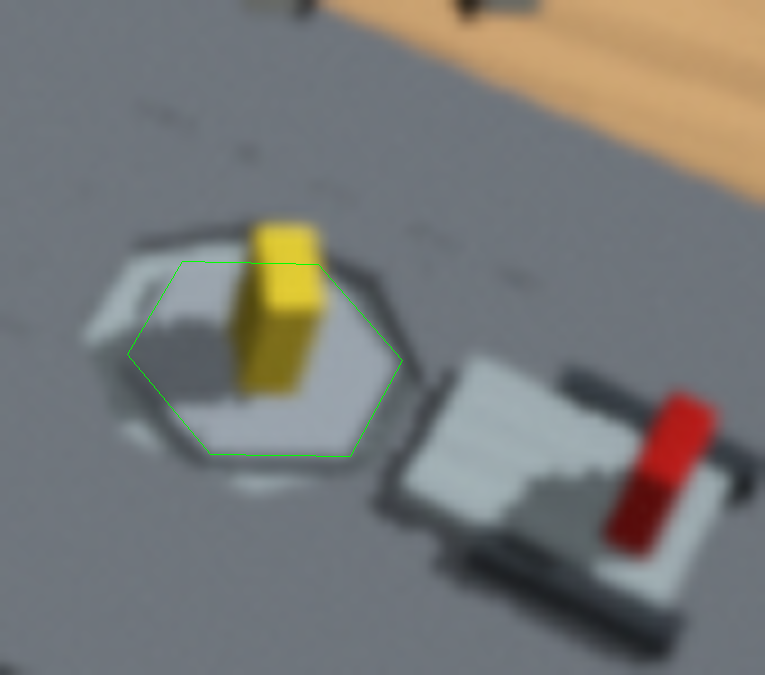

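```bash
python3 - <<'E'
from plant import *
from h import *
import pickle
t=pickle.load(open("t0.pkl","rb"));s=snapshot("scene")
S=np.array([.5788,.2116]);a=np.radians(-6.56);Rm=np.array([[np.cos(a),-np.sin(a)],[np.sin(a),np.cos(a)]])
def loc(P): return (P[:,:2]-S)@Rm
print("plate front",loc(at(t,np.array([[310,235],[302,320]])/4+[40,150]-.5,.092)))
print("tab top",loc(at(t,np.array([[184,246],[182,293],[203,246],[199,294]])/4+[40,150]-.5,.122)))
for y in (.061,):
  W=[]
  for yy in(y,): 
    c=S+Rm@[0,yy]; W=[poly(c,-6.56,rect(.026,.012),.122),poly(c,-6.56,rect(.026,.012),.092),poly(S+Rm@[0,yy-.05+.035-.003],-6.56,rect(.044,.064),.092)]
  crop(s,"pics/k1.png",380,195,60,50,10,[proj(s,w) for w in W])
  crop(t,"pics/k2.png",75,195,60,50,10,[proj(t,w) for w in W])
c=S+Rm@[0,.061]; print(c)
E
```

```text
plate front [[ 0.02324162  0.01216805]
 [-0.02192334  0.01139653]]
tab top [[ 0.01157217  0.06681005]
 [-0.01253913  0.06499812]
 [ 0.0125021   0.05674475]
 [-0.01219819  0.05594897]]
[0.58576886 0.27220062]
```

View pics/k1.png

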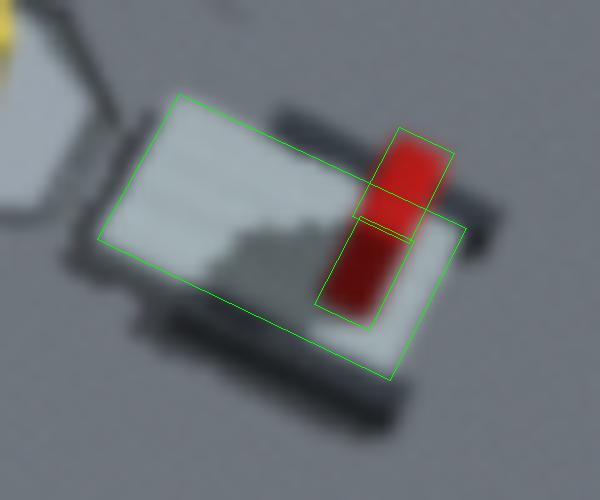

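View pics/k2.png

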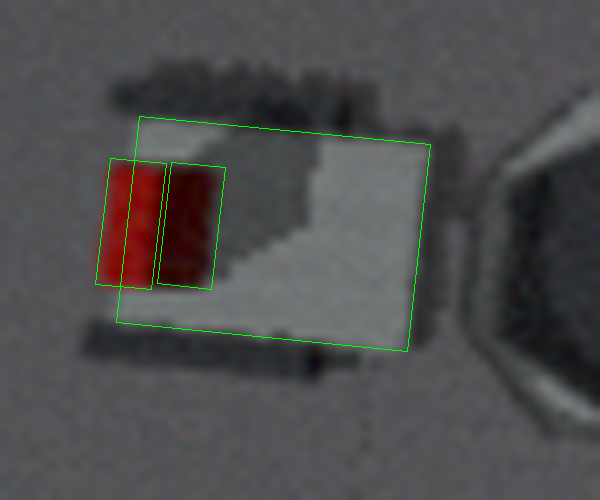

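The keeper model fits both views, with the tab at stamper y of about 61 mm. I'll push it from behind with shut fingers: yaw 83.4, starting about 23 mm behind the tab's rear face.

```bash
python3 -m pendant '[[[0,0,0,0,-7,0,0],[0,0,0,0,-7,0,0],[0,0,0,0,-7,0,0],[0,0,0,0,-7,0,0],[0,0,0,0,-7,0,0],[0,0,0,0,-7,0,0],[0,0,0,0,-7,0,0],[0,0,0,0,-7,0,0],[0,0,0,0,-2.7,0,0],[0,0,0,0,0,0,0]]]'; python3 go.py .5893 .304 .20 83.44;
```

```text
clock: 11.17
tool_pos: [0.5732, 0.1804, 0.2072]
orientation: [-89.9, 0.1, 83.6]
force: [-0.4, -0.2, 0.0]
opening: 0.0006
shift cm [12.467  0.702 -0.216] turn [-0.11  0.14 -0.08]
t 11.17 pos [0.5732 0.1804 0.2072] rpy [-8.989e+01  8.000e-02  8.358e+01] F [-0.36 -0.17  0.01] M [ 0.082  0.069 -0.022] open 0.0006 j [ 36.  14. -11.  -0. -65. -42.]
```

```bash
python3 -m pendant '[[[3,0,-0.2,0,0,0,0],[3,0,0,0,0,0,0],[3,0,0,0,0,0,0],[3,0,0,0,0,0,0],[0.5,0,0,0,0,0,0],[0,2,0,0,0,0,0],[0,2,0,0,0,0,0],[0,2,0,0,0,0,0],[0,2,0,0,0,0,0],[0,0,0,0,0,0,0],[0,0,0,0,0,0,0]]]'; python3 go.py .5893 .304 .103 83.44;
python3 - <<'E'
from plant import *
from h import *
s=snapshot("scene")
crop(s,"pics/f1.png",360,160,120,90,6.5)
E
```

```text
clock: 12.08
tool_pos: [0.5894, 0.3038, 0.1272]
orientation: [-89.9, 0.2, 83.4]
force: [0.2, -0.0, 0.4]
opening: 0.0003
shift cm [0.026 2.416 0.007] turn [-0.13 -0.06 -0.16]
t 12.08 pos [0.5894 0.3038 0.1272] rpy [-89.87   0.16  83.38] F [ 0.2  -0.05  0.45] M [0.049 0.033 0.051] open 0.0003 j [ 44.  24.  -8.   0. -58. -51.]
```

View pics/f1.png

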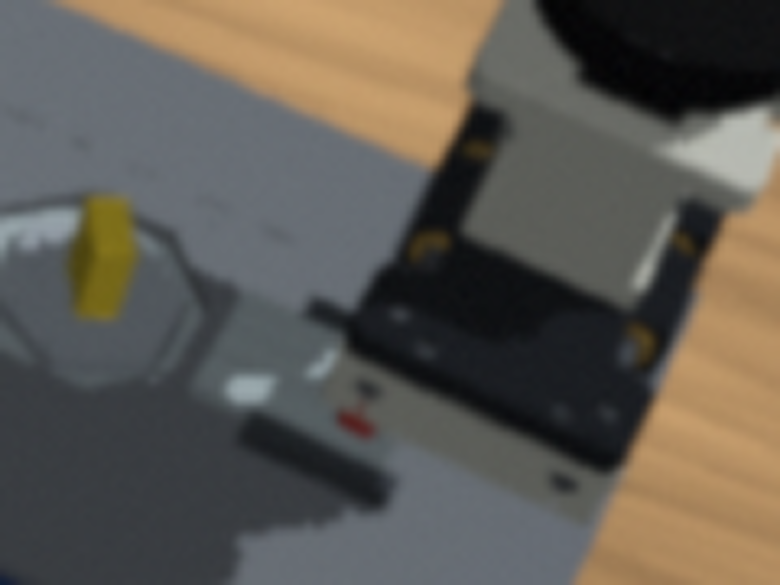

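The gripper body overhangs the tab at (355,420) in the crop. Its clearance at z 0.103 will be about 47 mm. I'm lowering, then pushing.

```bash
python3 -m pendant '[[[0,1,0,0,0,0,0],[0,1,0,0,0,0,0],[0,0.4,0,0,0,0,0],[0,0,0,0,0,0,0]]]'|tr '\n' ' '; python3 -m pendant '[[[-0.3,0,0,0,0,0,0],[-0.3,0,0,0,0,0,0],[-0.2,0,0,0,0,0,0]]]'|tr '\n' ' ';  python3 -m pendant '[[[-0.2,0,0,0,0,0,0]]]'|tr '\n' ' '; python3 -m pendant '[[[-0.2,0,0,0,0,0,0]]]'|tr '\n' ' '; python3 go.py .5893 .304 .103 83.44
```

```text
clock: 12.47 tool_pos: [0.5894, 0.3041, 0.1032] orientation: [-89.9, 0.1, 83.4] force: [-0.4, -0.8, 0.4] opening: 0.0008 clock: 12.72 tool_pos: [0.5893, 0.2964, 0.105] orientation: [-90.0, -0.0, 83.5] force: [-0.2, 1.0, -1.0] opening: 0.0002 clock: 12.8 tool_pos: [0.5891, 0.2945, 0.105] orientation: [-90.0, -0.0, 83.4] force: [-0.4, 0.5, -0.6] opening: 0.0003 clock: 12.88 tool_pos: [0.5889, 0.2925, 0.105] orientation: [-90.0, -0.0, 83.5] force: [0.3, -0.6, 0.8] opening: 0.0006 shift cm [1.142 0.196 0.088] turn [0.02 0.01 0.03]
t 12.88 pos [0.5889 0.2925 0.105 ] rpy [-9.002e+01 -3.000e-02  8.345e+01] F [ 0.35 -0.59  0.84] M [-0.018  0.107  0.062] open 0.0006 j [ 43.  24. -10.  -0. -55. -50.]
```

```bash
python3 -m pendant '[[[-0.2,0,0,0,0,0,0],[-0.2,0,0,0,0,0,0]]]'|tr '\n' ' ';echo; python3 -m pendant '[[[-0.2,0,0,0,0,0,0],[-0.1,0,0,0,0,0,0]]]'|tr '\n' ' ';echo; python3 -m pendant '[[[-0.2,0,0,0,0,0,0],[-0.2,0,0,0,0,0,0]]]'|tr '\n' ' '; echo;python3 -m pendant '[[[-0.2,0,0,0,0,0,0],[-0.2,0,0,0,0,0,0]]]'|tr '\n' ' '; python3 go.py .5893 .304 .103 83.44
```

```text
clock: 13.05 tool_pos: [0.5885, 0.2891, 0.1049] orientation: [-90.0, -0.1, 83.5] force: [-1.5, 3.6, 0.1] opening: 0.0005 
clock: 13.22 tool_pos: [0.5881, 0.2861, 0.1048] orientation: [-90.0, -0.1, 83.5] force: [0.1, 2.9, 1.2] opening: 0.0006 
clock: 13.38 tool_pos: [0.5876, 0.282, 0.1048] orientation: [-90.0, -0.0, 83.5] force: [-1.0, 3.1, 2.4] opening: 0.0005 
clock: 13.55 tool_pos: [0.5872, 0.2778, 0.1047] orientation: [-90.0, -0.0, 83.5] force: [-0.4, 2.4, 1.6] opening: 0.0003 shift cm [2.626 0.175 0.086] turn [0.02 0.03 0.02]
t 13.55 pos [0.5872 0.2778 0.1047] rpy [-9.002e+01 -2.000e-02  8.347e+01] F [-0.4   2.41  1.55] M [ 1.031  0.323 -0.018] open 0.0003 j [ 42.  24. -12.   0. -55. -49.]
```

```bash
python3 -m pendant '[[[-0.2,0,0,0,0,0,0],[-0.2,0,0,0,0,0,0]]]'|tr '\n' ' ';echo; python3 -m pendant '[[[-0.2,0,0,0,0,0,0],[-0.1,0,0,0,0,0,0]]]'|tr '\n' ' ';echo; python3 -m pendant '[[[-0.1,0,0,0,0,0,0],[-0.1,0,0,0,0,0,0]]]'|tr '\n' ' '; echo;python3 -m pendant '[[[-0.1,0,0,0,0,0,0]]]'|tr '\n' ' '
```

```text
clock: 13.72 tool_pos: [0.5867, 0.2737, 0.1047] orientation: [-90.0, -0.0, 83.5] force: [-0.7, 2.1, 2.4] opening: 0.0008 
clock: 13.88 tool_pos: [0.5863, 0.2706, 0.1046] orientation: [-90.0, -0.0, 83.5] force: [0.1, 2.6, 1.5] opening: 0.0003 
clock: 14.05 tool_pos: [0.5861, 0.2688, 0.1046] orientation: [-90.0, -0.0, 83.5] force: [-0.2, 3.0, 1.3] opening: 0.0007 
clock: 14.13 tool_pos: [0.586, 0.2679, 0.1046] orientation: [-90.0, -0.0, 83.5] force: [0.1, 3.2, 2.5] opening: 0.0006
```

```bash
for i in 1 2 3 4; do python3 -m pendant '[[[-0.1,0,0,0,0,0,0]]]'|tr '\n' ' '|cut -c1-130; done
```

```text
clock: 14.22 tool_pos: [0.5859, 0.2669, 0.1046] orientation: [-90.0, -0.0, 83.5] force: [0.6, 3.4, 2.0] opening: 0.0004 
clock: 14.3 tool_pos: [0.5859, 0.2664, 0.1047] orientation: [-90.0, -0.1, 83.5] force: [-0.9, 7.1, 1.4] opening: 0.0004 
clock: 14.38 tool_pos: [0.5859, 0.2663, 0.1047] orientation: [-90.1, -0.2, 83.5] force: [-0.6, 10.8, 0.7] opening: 0.0004 
clock: 14.47 tool_pos: [0.5859, 0.2663, 0.1047] orientation: [-90.1, -0.2, 83.5] force: [-1.5, 14.5, -0.4] opening: 0.0008
```

The force rises sharply after roughly 25 mm of travel, which should be the stop. I'll back off, rise and check.

```bash
python3 -m pendant '[[[0.3,0,0,0,0,0,0],[0.7,0,0,0,0,0,0],[1,0,0,0,0,0,0],[0,-2,0,0,0,0,0],[0,-3,0,0,0,0,0],[0,-3,0,0,0,0,0],[2,-3,0,0,0,0,0],[3,-2,0,0,0,0,0],[3,0,0,0,0,0,0],[3,0,0,0,0,0,0],[0,0,0,0,0,0,0]]]'
python3 - <<'E'
from plant import *
from h import *
s=snapshot("scene");t=snapshot("top")
S=np.array([.5788,.2116]);a=np.radians(-6.56);Rm=np.array([[np.cos(a),-np.sin(a)],[np.sin(a),np.cos(a)]])
y=.0365;c=S+Rm@[0,y]; W=[poly(c,-6.56,rect(.026,.012),.122),poly(c,-6.56,rect(.026,.012),.092),poly(S+Rm@[0,y-.018],-6.56,rect(.044,.064),.092),poly([.575,.1803],24.7,hexp(.056),.085)]
crop(s,"pics/g1.png",345,165,85,75,8.5,[proj(s,w) for w in W]); crop(t,"pics/g2.png",80,190,90,65,8.5,[proj(t,w) for w in W])
cv2.imwrite("pics/g3.png",cv2.cvtColor(t["image"],cv2.COLOR_RGB2BGR))
E
```

```text
clock: 15.38
tool_pos: [0.6001, 0.3977, 0.2334]
orientation: [-90.0, 0.0, 83.6]
force: [-0.2, -0.5, -1.1]
opening: 0.0004
```

View pics/g1.png

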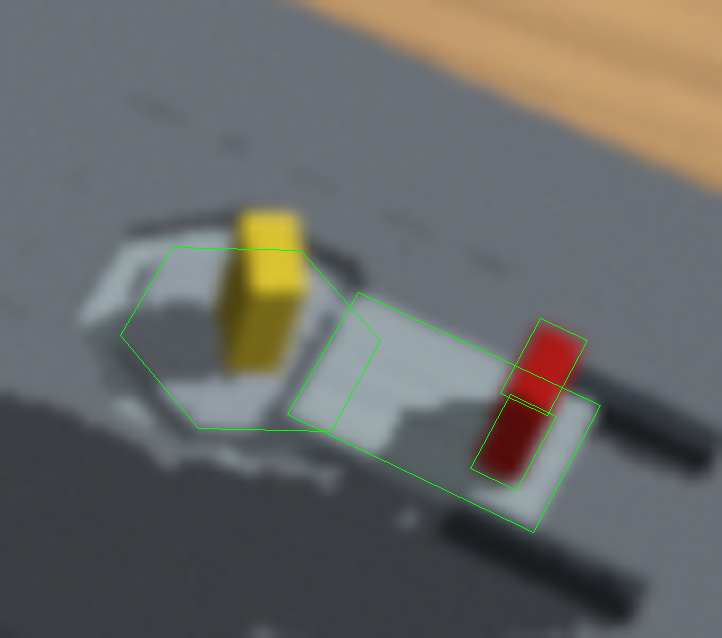

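View pics/g2.png

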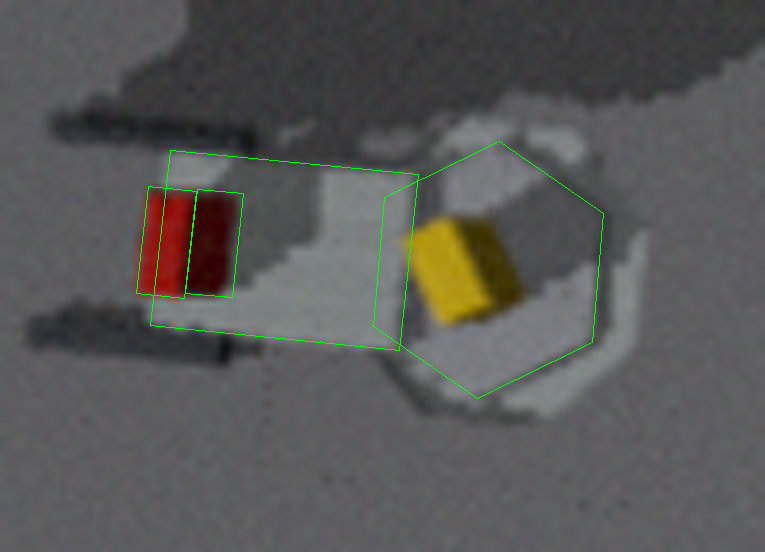

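View pics/g3.png

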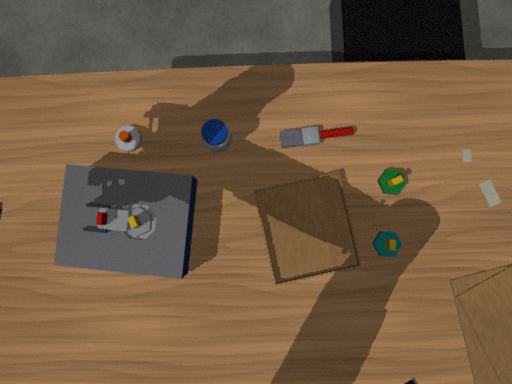

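The keeper model at 24.5–25 mm of travel matches both pictures. The plate overlaps the die rim by about 8 mm, there's a gap of about 6 mm to the grip, and nothing else looks moved. I'm handing in.

```bash
python3 -c "
from plant import ctrl
print(ctrl.close_job())"
```

```text
the job is handed in; nothing more can be done
None
```

I took the grey die out of the tray by its yellow grip, set it fully home in the stamper pocket, slid the keeper in over its edge and let go. The job was handed in at about 15.4 s, with the robot clear of everything.

- **Die:** I turned it beforehand to the seat angle measured in the pictures, so it went straight in and needed no shuffling. It touched the floor at the expected height with about 3–4 N. After release, the picture showed it flush with the deck.
- **Keeper:** I pushed it from behind with shut fingers. It slid at about 3 N and met a firm stop, where the push peaked at about 14.5 N (limit 30 N).
- **Last checks:** in both cameras the keeper sits 24.5–25 mm in, the resolution of my fit, and covers the die's rim by about 8 mm. The plate stays about 6 mm clear of the grip, so the grip did not block it. The other things looked unmoved in the final top view. No check failed or disagreed.

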